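Level the sprung figurine platform

ROBOT

A 6-joint arm with a two-finger parallel gripper is mounted at the origin on the work surface. World frame = base frame: x ahead of the robot, y to its left, z up, the work surface at z = 0. Lengths are in m, angles in rad, forces in N, time in s.
With the tool pointing down it reaches from about 0.35 to 0.775 m from the base axis. Payload 5.5 kg.
Tool frame: the origin (TCP) lies midway between the tips of the shut fingers; the grasp point (between the pads) lies behind it (env.grip_point_offset is the z of the grasp point in the tool frame, in m); z points along the fingers, y is the direction in which the jaws open and shut (so a half turn about z gives the same grasp; the last joint's range is limited). The gripper opens to 85 mm and grips with 20 to 120 N. Pads are 22 mm wide; open, the fingers measure 114 mm over their backs; the gripper's body (76 mm by 85 mm) begins 54 mm behind the grasp point. The pads swing forward as they close: fully open they stand 13 mm farther back than shut.
Start: joints at [0.991, 0.313, 0.046, 1.304, 0, 1.431], TCP at [0.245, 0.52, 0.203] pointing down, gripper open.
Joint ranges: [-2.76, 2.76], [-0.86, 1.69], [-1.03, 1.26], [-2.2, 2.34], [-1.47, 1.5], [-3.14, 3.14]. Speed limits (rad/s): [2.57, 2.57, 3.14, 3.14, 3.14, 3.14].

INTERFACE

Orientations are given as a unit quaternion [w, x, y, z].
In Python, from workcell import env, viewer gives the robot as it stands. The module is installed in compiled form; this text tells all that it offers.
- The arm moves only by the shell command python3 -m inch 'ROWS' [OPENING] [FORCE]. ROWS is JSON, a list of rows, each a list of 2 entries, a list of its own where there are three numbers: the shift along the tool's x, y, z in m, then the turn about the tool's z in degrees. In form: [[[tx, ty, tz], spin], ...]. A call has 1 to 5 rows; each row is the pose to reach, as a shift and turn from the pose measured when the call began, along the tool's axes at that moment; what a row does not reach only later rows make up. A row lasts 1/12 s, in which the tool goes at most 41.7 mm and 7.16 degrees, less where a joint would pass 70% of its speed; a pose out of reach is approached as far as the arm can. A call with a gripper value outside its range is refused whole. OPENING is the closure, from 0 (fully open) to 1 (shut), set as the call begins (- or left out, the last holds). The fingers move at their own pace and stop on an object; FORCE is the grip in N (left out, the last holds). Time passes only in rows, so rows that repeat a pose let the fingers close. It gives the time, the measured TCP pose, the force and the opening at its end, in the units of the state.
- env.get_state(): the state, without advancing time (a new reading comes with each control period).
- viewer.read_camera(name): name is "side" or "top" or "wrist"; returns a dict with "image" (420x560x3 uint8, red, green, blue), "depth" (420x560 float32, m along the optical axis (not along the pixel's ray), 0 where there is no reading), "vertical_fov" (degrees; the focal length in pixels is half the picture's height over the tangent of half this angle, whatever the lens; pixels are square), "cx", "cy" (the principal point, pixels), "R" (3x3) and "t" (3): a world point X has camera coordinates R X + t; the wrist camera has in their place "T_tool_cam" (4x4, takes a point from camera to tool coordinates, whose origin is the TCP and whose axes are the flange's). Camera axes: x right, y down, z forward; pixel columns grow to the right and rows downward; lengths in m; the calibration is good to about 2 mm. The wrist camera is an equidistant fisheye: a pixel r from the principal point sees the ray r / f radians off the axis. A picture is of the moment at which its call begins: read the wrist's pose just before it.
- env.hand_in(): hands the job in, once; it reports no verdict.
The state is a dict: "clock": time; "joint_pos": joint angles; "qvel": joint speeds; "tau": joint torques, N m; "tcp_pos": TCP position; "orientation": TCP orientation; "wrist_force": force on the tool from outside, world axes, zero at the start; "ft_torque": the same for the moment, N m; "finger_gap": finger opening in m.
Only numpy, scipy, OpenCV 4.12 (cv2) and the standard library are available. Lean on these libraries where they do the work, as an engineer would, in place of code of your own. Each camera call takes 0.05 s, during which the arm holds its last target. There are 200 camera calls.

TASK

Lay the spirit level lengthways on the middle of the hinged maple platform and let go of it. Then grip the round brass levelling knob at the platform's free end, press the sprung platform down until its foot is fully down on the plinth, and turn the knob until the bubble rests between the two lines while the platform is pressed down. Finish like that, still holding the knob and pressing the platform fully down with the bubble centred; leave the figurines, glass domes and the other things alone.

Things in the scene. Friction and masses are not known exactly. Their poses are not given: they have to be found in the camera images.
- stand: Fixed levelling stand: maple plinth 300 x 130 x 22 mm with two brass hinge cheeks (12 mm thick, top 71 mm up) at one end. Origin: centre of the plinth's underside, on the table. x axis: lengthways from the hinge (at x = -130 mm, 60 mm up, axis along y) to the knob end; z up. It points roughly to the robot's right.
- deck_spot (a point): On the top of the hinged platform (maple board 262 mm long from the hinge, 100 wide, 12 thick; top about 72 mm above the table when level), on its centre line 100 mm from the hinge: where the middle of the spirit level belongs. Axes follow the platform: x lengthways to the knob, z normal to the top.
- platform (a joint): How far the platform is sprung up off its stop, rad: 0 = the foot under the knob fully down on the plinth, 0.045 = fully raised and free (10 mm up at the knob). A spring lifts it: holding it down takes 5 to 12 N at the knob; more only loads the stop, which yields a little (about -0.002 rad at 25 N).
- knob_grip (a point): On the axis of the brass levelling knob at half its height, 22 mm above the platform's top. The knob is round, ribbed, 40 mm across, 28 mm tall, on the platform's centre line 225 mm from the hinge; its top is 14 mm above this point. It turns stiffly (about 0.1 N m) about the platform's normal.
- level: Loose spirit level: an aluminium bar 130 x 26 x 30 mm (37 mm with the vial's end caps), 0.16 kg, with a green glass vial lengthways along the middle of its top. Origin: centre of its underside; x lengthways, z up. Both ends are alike. It starts lying on the table.
- bubble (a joint): Place of the white bubble in the vial, m, along the level's own x axis; 0 = centred between the two black lines, ends -0.017 and 0.017. It rises to the higher end, 0.8 mm per mrad of slope (about 10 mm per rad of the knob with the platform on its stop), and takes about 1.5 s to settle.
- reindeer: Bystander: white ceramic reindeer with gilt antlers, 112 mm tall, base 60 x 36 mm; origin under its base.
- cottage: Bystander: resin cottage with a red roof, 46 x 62 mm, 66 mm tall; origin under its middle.
- dome_a: Bystander: clear glass dome, 84 mm across, 80 mm tall; origin under its middle.
- dome_b: Bystander: clear glass dome, 72 mm across, 68 mm tall; origin under its middle.
- fir: Bystander: pewter fir tree, 60 mm across, 115 mm tall; origin under its foot.
- tin: Bystander: amber glass jar with a metal cap, 60 mm across, 75 mm tall; origin under its middle.
- bowl: Bystander: white bowl, 90 mm across, 35 mm tall; origin under its middle.
- knob: The same knob; origin on its axis 4 mm above the platform's top. It heads a screw foot: clockwise from above screws the foot out (pressed platform stands higher at the knob), anticlockwise lowers it, 2.8 mm at the knob per rad. It starts out too far by 0.5 to 1.3 rad: turn it anticlockwise, following the platform down 1 to 4 mm to stay on the stop.
There are look-alikes about, which are no part of the job. Of the things shaped like the level, the aluminium one is meant.

How it is judged:
By the outcome, as a careful person would: the job done as asked, in the order asked, and still so for the second after the job is handed in, while the arm keeps its last pose, push and grip.
It also fails if it takes over 64 s, if anything falls off the work surface, if the arm or the gripper's body presses on something with over 40 N, if the wrist force passes 120 N, or if a joint passes its speed limit or range.

## Working session

There is one attempt and no reset: what is moved stays moved. The work goes in short steps, Python scripts to look and compute and a shell command to move; the robot and the scene stay as the last step left them, time stands still between calls to the robot, and variables do not carry over. Pictures are saved under pics/ and viewed, on a budget of 10 in all, crops included, one or two more only if the job needs it, and the job is handed in when it is done.

```bash
mkdir -p pics; ls; cat > h.py <<'E'
import numpy as np, cv2
from workcell import env, viewer
from scipy.spatial.transform import Rotation as Rn
def cam(n, save=None):
    s=env.get_state(); c=viewer.read_camera(n); c['s']=s
    if save: cv2.imwrite('pics/'+save, c['image'][:,:,::-1])
    c['f']=c['image'].shape[0]/2/np.tan(np.radians(c['vertical_fov'])/2)
    np.savez('last_'+n+'.npz', **{k:v for k,v in c.items() if k!='s'}, tcp=s['tcp_pos'], q=s['orientation'])
    return c
def toolR(s): w,x,y,z=s['orientation']; return Rn.from_quat([x,y,z,w]).as_matrix()
def ray(c,u,v):
    if 'T_tool_cam' in c:
        d=np.array([u-c['cx'],v-c['cy']]); r=np.hypot(*d); th=r/c['f']
        k=np.array([*(d/max(r,1e-9)*np.sin(th)),np.cos(th)])
        T=c['T_tool_cam']; R=toolR(c['s'])
        return np.array(c['s']['tcp_pos'])+R@T[:3,3], R@T[:3,:3]@k
    R=np.array(c['R']);t=np.array(c['t'])
    return -R.T@t, R.T@np.array([(u-c['cx'])/c['f'],(v-c['cy'])/c['f'],1])
def onz(c,u,v,z):
    o,d=ray(c,u,v); return o+d*(z-o[2])/d[2]
E
python3 - <<'E'
from h import *
for n in('top','side','wrist'):
    c=cam(n,n+'0.png'); print(n,c['f'],c['cx'],c['cy'],c.get('R'),c.get('t'),c.get('T_tool_cam'))
print(env.get_state(),env.grip_point_offset)
a=cv2.imread('pics/top0.png');cv2.imwrite('pics/top0b.png',cv2.resize(a,(800,600)))
E
```

```text
pics
top 471.3554624167861 285.94460367864497 210.93829258803137 [[-5.79250198e-03 -9.99983218e-01 -1.04929328e-04]
 [-9.98495330e-01  5.78960517e-03 -5.45303231e-02]
 [ 5.45300154e-02 -2.11095560e-04 -9.98512110e-01]] [0.02308369 0.55484881 1.19979991] None
side 416.58328217695055 282.3942593372945 210.73802436767298 [[ 0.99642691 -0.08399713  0.00882578]
 [-0.04979216 -0.66862265 -0.74193294]
 [ 0.06822135  0.7388425  -0.670416  ]] [-0.56467497  0.11051329  1.27239929] None
wrist 325.19226210127806 278.68983121223147 206.09034518382066 None None [[-1.78320749e-05 -9.57737865e-01 -2.87642455e-01  7.21643124e-02]
 [ 1.00000000e+00 -1.01112193e-05 -2.83274503e-05 -7.64670715e-04]
 [ 2.42218558e-05 -2.87642455e-01  9.57737865e-01 -1.71305002e-01]
 [ 0.00000000e+00  0.00000000e+00  0.00000000e+00  1.00000000e+00]]
{'clock': 0.15, 'joint_pos': array([ 9.91398305e-01,  3.13800216e-01,  4.52547775e-02,  1.30357055e+00,
       -3.83099998e-05,  1.43119825e+00]), 'qvel': array([ 0.00013191, -0.00220723,  0.00317696,  0.00020586, -0.00064479,
        0.00119254]), 'tau': array([ 3.30271760e-03, -4.81065881e+01,  2.98815554e+01,  1.39020159e-02,
       -1.16428960e-04,  6.82201986e-06]), 'tcp_pos': array([0.2446084 , 0.51993296, 0.20203554]), 'orientation': array([-2.14201800e-04,  2.18131946e-01,  9.75919063e-01, -6.24391342e-04]), 'wrist_force': array([ 0.55619627, -0.34271514,  0.00261503]), 'ft_torque': array([-0.0352081 ,  0.01173949, -0.01316665]), 'finger_gap': 0.08547550141911754} -0.0187
```

View pics/top0.png

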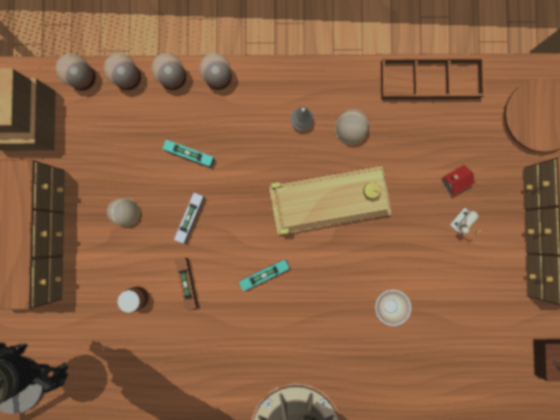

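View pics/side0.png

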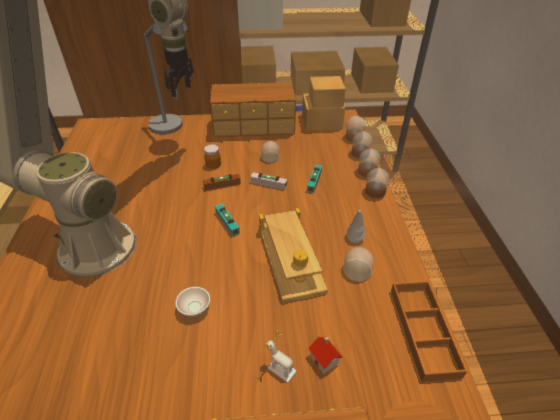

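The top view shows the silver level at about (189,218). The stand runs from (278,210) to (385,190), with the knob at (372,190). The teal and brown bars are the look-alikes. I'll measure the level and stand next.

```bash
cat > m.py <<'E'
from h import *
c=dict(np.load('last_top.npz'));c.pop('T_tool_cam',0)
im=c['image'];hsv=cv2.cvtColor(im,cv2.COLOR_RGB2HSV)
def big(m,box):
    x0,y0,x1,y1=box;k=np.zeros(m.shape,np.uint8);k[y0:y1,x0:x1]=m[y0:y1,x0:x1]
    cs,_=cv2.findContours(k,cv2.RETR_EXTERNAL,cv2.CHAIN_APPROX_NONE);return max(cs,key=cv2.contourArea)
def rep(n,ct,z):
    P=np.array([onz(c,u,v,z)[:2] for u,v in ct[:,0,:]],np.float32)
    r=cv2.minAreaRect(P);print(n,r,cv2.boxPoints(r).round(3).tolist())
sil=((hsv[...,1]<90)&(hsv[...,2]>110)).astype(np.uint8)*255
rep('level',big(cv2.morphologyEx(sil,cv2.MORPH_CLOSE,np.ones((7,7))),(165,185,215,250)),.03)
print(hsv[205,330],hsv[190,372],hsv[150,300],hsv[228,310])
map_=((hsv[...,0]>17)&(hsv[...,0]<32)&(hsv[...,2]>130)).astype(np.uint8)*255
rep('stand',big(map_,(255,155,400,245)),.03)
for u,v in((372,190),(330,205),(189,218),(300,210)):
    d=c['depth'][v,u];o,k=ray(c,u,v);print(u,v,o+k*d)
E
python3 m.py
```

```text
level ((0.539345920085907, 0.26912587881088257), (0.030714882537722588, 0.13468417525291443), 67.95494079589844) [[0.47099998593330383, 0.2800000011920929], [0.5960000157356262, 0.23000000417232513], [0.6079999804496765, 0.257999986410141], [0.4830000102519989, 0.3089999854564667]]
[ 19 106 183] [ 27 114 181] [ 12 139 152] [ 16 113 135]
stand ((0.5851160287857056, -0.09120018780231476), (0.13394635915756226, 0.2952518165111542), 9.745923042297363) [[0.49399998784065247, 0.0430000014603138], [0.5440000295639038, -0.24799999594688416], [0.6759999990463257, -0.22499999403953552], [0.6259999871253967, 0.06599999964237213]]
372 190 [ 0.59748964 -0.18337989  0.12076944]
330 205 [ 0.56574462 -0.08834607  0.07373476]
189 218 [0.53742945 0.2657296  0.03419748]
300 210 [ 0.55371669 -0.01452848  0.07660629]
```

```bash
python3 - <<'E'
import cv2
a=cv2.imread('pics/top0.png')[150:260,160:400];cv2.imwrite('pics/c.png',cv2.resize(a,None,fx=3.3,fy=3.3,interpolation=cv2.INTER_CUBIC))
E
```

```text
(no output)
```

View pics/c.png

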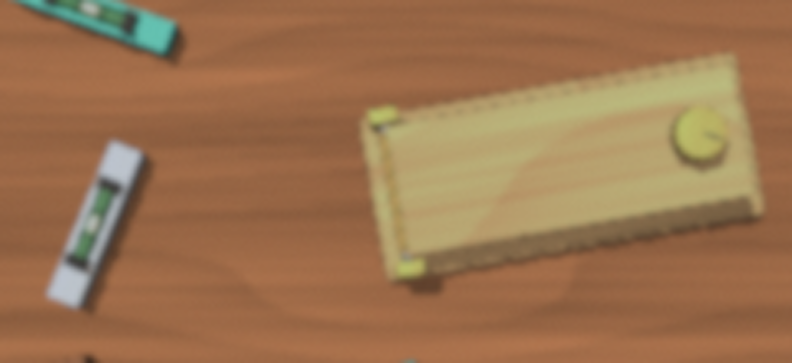

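The top view gives these values:
- **Level:** centre (0.539, 0.268), heading −22°.
- **Stand:** centre about (0.583, −0.090), heading about −80°.
- **Knob:** (0.597, −0.183), top at z = 0.12.

I'll fly above the level and check with the wrist camera.

```bash
python3 -m inch '[[[-0.037,-0.010,0],0],[[-0.074,-0.021,0],0],[[-0.111,-0.031,0],0],[[-0.148,-0.041,0],0],[[-0.186,-0.051,0],0]]' 0 30
python3 -m inch '[[[-0.037,-0.010,0],0],[[-0.074,-0.021,0],0],[[-0.111,-0.031,0],0],[[-0.148,-0.041,0],0],[[-0.170,-0.050,0],-3]]'
python3 -m inch '[[[0,0,0],0],[[0,0,0],0]]'
python3 - <<'E'
from h import *
c=cam('wrist','w1.png'); s=c['s'];print(s['tcp_pos'],toolR(s)[:,:2].T,s['joint_pos'])
E
```

```text
clock: 0.57
tcp_pos: [0.3919, 0.3934, 0.2018]
orientation: [-0.0, 0.218, 0.976, -0.001]
wrist_force: [0.2, 0.6, -0.2]
finger_gap: 0.0852
clock: 0.98
tcp_pos: [0.5272, 0.2732, 0.2012]
orientation: [-0.0, 0.193, 0.981, -0.001]
wrist_force: [0.1, 0.1, -0.1]
finger_gap: 0.0855
clock: 1.15
tcp_pos: [0.528, 0.2718, 0.2004]
orientation: [-0.001, 0.195, 0.981, -0.001]
wrist_force: [-0.3, 0.7, 0.1]
finger_gap: 0.0852
[0.52800639 0.27175906 0.20040708] [[-9.23917425e-01  3.82591045e-01  8.26574138e-04]
 [ 3.82587359e-01  9.23914781e-01 -2.89651054e-03]] [ 0.34109465  0.35343802  0.09733365  1.31724541 -0.00159777  0.73369472]
```

View pics/w1.png

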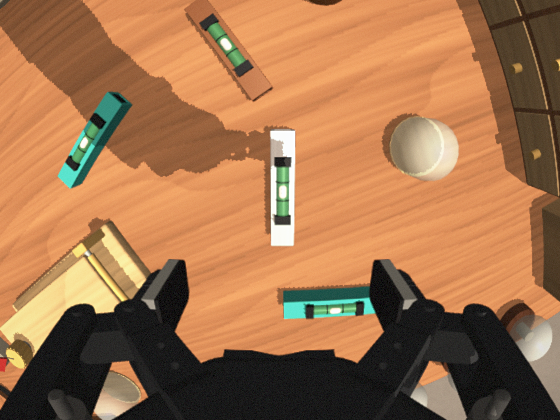

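The wrist view shows the silver level upright at (283,188), between the open fingers and ahead of them. I'll measure it from its mask.

```bash
cat > lv.py <<'E'
from h import *
import sys
c=dict(np.load('last_wrist.npz'));c['s']={'tcp_pos':c['tcp'],'orientation':c['q']}
hsv=cv2.cvtColor(c['image'],cv2.COLOR_RGB2HSV)
x0,y0,x1,y1=map(int,sys.argv[1:5]);z=float(sys.argv[5])
m=((hsv[...,1]<60)&(hsv[...,2]>150)).astype(np.uint8)*255
k=np.zeros_like(m);k[y0:y1,x0:x1]=m[y0:y1,x0:x1];k=cv2.morphologyEx(k,cv2.MORPH_CLOSE,np.ones((25,25)))
ct=max(cv2.findContours(k,cv2.RETR_EXTERNAL,cv2.CHAIN_APPROX_NONE)[0],key=cv2.contourArea)
P=np.array([onz(c,u,v,z)[:2] for u,v in ct[:,0,:]],np.float32)
r=cv2.minAreaRect(P);print(r,cv2.boxPoints(r).round(4).tolist())
d=toolR(c['s']).T@(np.array([*r[0],z])-c['tcp']);print('in tool',d.round(4))
B=cv2.boxPoints(r);E=[B[1]-B[0],B[2]-B[1]];e=max(E,key=np.linalg.norm);print('long heading',np.degrees(np.arctan2(e[1],e[0]))%180,'tool x heading',np.degrees(np.arctan2(*toolR(c['s'])[1::-1,0]))%180)
E
python3 lv.py 230 110 330 265 0.03
```

```text
((0.5396212935447693, 0.2695906460285187), (0.025842813774943352, 0.13046804070472717), 67.82427978515625) [[0.47429999709129333, 0.28220000863075256], [0.5952000021934509, 0.2329999953508377], [0.6049000024795532, 0.25690001249313354], [0.48410001397132874, 0.3061999976634979]]
in tool [-0.0117  0.0029  0.1704]
long heading 157.8243 tool x heading 157.5057213139644
```

```bash
python3 -m inch '[[[-0.0117,0.003,0.03],0],[[-0.0117,0.003,0.07],0],[[-0.0117,0.003,0.11],0],[[-0.0117,0.003,0.145],0],[[-0.0117,0.003,0.17],0]]'
python3 -m inch '[[[0,0,0.010],0],[[0,0,0.018],0],[[0,0,0.018],0]]'
python3 -m inch '[[[0,0,0],0]]'
```

```text
clock: 1.62
tcp_pos: [0.535, 0.2717, 0.0273]
orientation: [-0.003, 0.193, 0.981, -0.002]
wrist_force: [0.7, 0.1, -0.3]
finger_gap: 0.0855
clock: 1.87
tcp_pos: [0.5323, 0.2725, 0.0076]
orientation: [-0.004, 0.192, 0.981, -0.003]
wrist_force: [-0.9, -1.1, -0.9]
finger_gap: 0.0854
clock: 1.95
tcp_pos: [0.5325, 0.2736, 0.0085]
orientation: [-0.004, 0.192, 0.981, -0.003]
wrist_force: [1.0, 0.3, 0.2]
finger_gap: 0.0854
```

```bash
python3 -m inch '[[[-0.008,-0.001,0.003],0],[[-0.008,-0.001,0.003],0],[[-0.008,-0.001,0.003],0]]'
python3 -m inch '[[[0,0,0],0],[[0,0,0],0],[[0,0,0],0],[[0,0,0],0],[[0,0,0],0]]' 1 40
python3 -m inch '[[[0,0,0],0],[[0,0,0],0],[[0,0,0],0],[[0,0,0],0]]'
python3 - <<'E'
from h import *
s=env.get_state();R=toolR(s);print(s['tcp_pos'],R[:,2],np.degrees(np.arctan2(R[1,0],R[0,0])))
E
```

```text
clock: 2.2
tcp_pos: [0.541, 0.2699, 0.0066]
orientation: [-0.003, 0.192, 0.981, -0.002]
wrist_force: [-0.4, -0.4, 0.7]
finger_gap: 0.0855
clock: 2.62
tcp_pos: [0.5409, 0.2698, 0.0067]
orientation: [-0.003, 0.192, 0.981, -0.002]
wrist_force: [-0.4, 0.1, 0.0]
finger_gap: 0.0255
clock: 2.95
tcp_pos: [0.5409, 0.2698, 0.0066]
orientation: [-0.003, 0.192, 0.981, -0.002]
wrist_force: [0.7, -0.5, 0.6]
finger_gap: 0.0
[0.54088698 0.26983781 0.00663303] [-0.00611138 -0.00273796 -0.99997758] 157.87121309901423
```

The fingers shut fully, so they missed the level. I'll look.

```bash
python3 - <<'E'
from h import *
c=cam('wrist','w2.png')
E
```

```text
(no output)
```

View pics/w2.png

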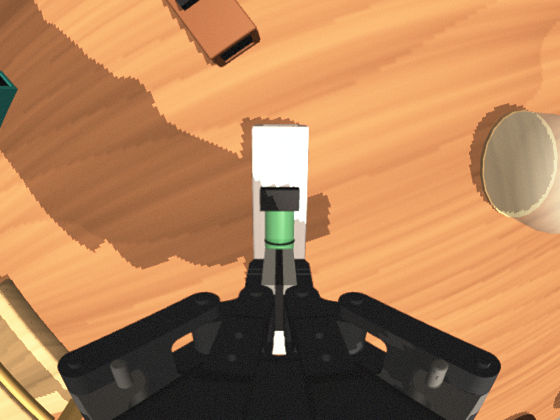

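The level is still centred between the fingers, with its cap at (280,198). The gap read 0.0255 and then 0.0, so I suspect the reading. I'll lift a little and check.

```bash
python3 - <<'E'
from h import *
s=env.get_state();print(s['finger_gap'],s['wrist_force'])
E
python3 -m inch '[[[0,0,-0.02],0],[[0,0,-0.04],0],[[0,0,-0.04],0],[[0,0,-0.04],0]]'
python3 - <<'E'
from h import *
c=cam('wrist');s=cam('side')
a=c['image'][100:400,130:430];o,_=None,None
import numpy as np
R=s['R'];X=R@np.array([.54,.27,.05])+s['t'];u=s['cx']+s['f']*X[0]/X[2];v=s['cy']+s['f']*X[1]/X[2];print(u,v)
u=int(u);v=int(v);b=s['image'][v-60:v+60,u-60:u+60]
o=np.hstack([cv2.resize(a,(400,400)),cv2.resize(b,(400,400),interpolation=cv2.INTER_CUBIC)])
cv2.imwrite('pics/w3.png',o[:,:,::-1]); print(c['s']['finger_gap'],c['s']['wrist_force'])
E
```

```text
-0.0003995201520181756 [ 0.29329002 -0.98093768  0.71457211]
clock: 3.33
tcp_pos: [0.5424, 0.2704, 0.048]
orientation: [-0.001, 0.192, 0.981, -0.001]
wrist_force: [0.8, -0.2, -0.2]
finger_gap: -0.0002
268.6016620729356 172.89797867234012
-0.00022635608903194814 [ 0.79341813 -0.1634635  -0.21552783]
```

View pics/w3.png

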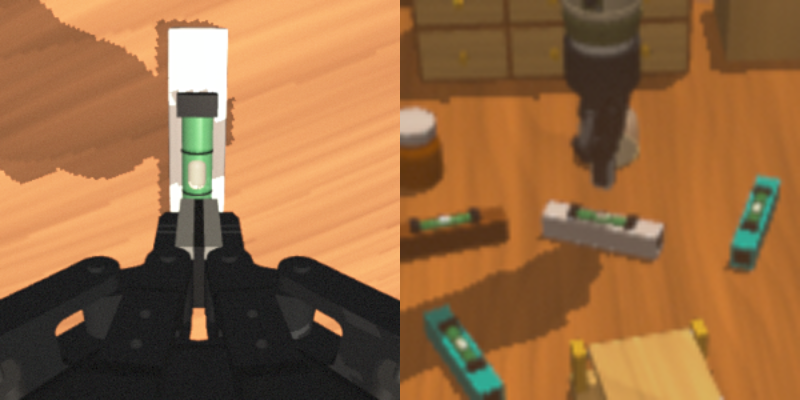

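The fingers shut above the level, which hasn't moved: the tip is at (605,185) in the right crop and the level at (603,225). I'll check heights with the wrist depth.

```bash
python3 - <<'E'
from h import *
c=dict(np.load('last_wrist.npz'));s=c['s']={'tcp_pos':c['tcp'],'orientation':c['q']}
print(c['tcp'],toolR(s).round(3).tolist(),env.get_state()['joint_pos'])
T=c['T_tool_cam']
for u,v in((278,130),(278,160),(280,230),(420,150),(150,230),(240,140),(280,330),(277,260),(277,275),(268,270),(262,280)):
    d=float(c['depth'][v,u]);o,k=ray(c,u,v)
    kc=(toolR(s)@T[:3,:3]).T@k
    X=o+k*d/kc[2];t=toolR(s).T@(X-c['tcp']);print(u,v,round(d,3),'world',X.round(4),'tool',t.round(4))
E
python3 lv.py 230 110 330 240 0.03
```

```text
[0.54238176 0.27036488 0.04796088] [[-0.926, 0.377, -0.003], [0.377, 0.926, -0.002], [0.002, -0.003, -1.0]] [ 3.30335513e-01  4.62501395e-01 -1.27969440e-01  9.87608674e-01
 -5.81982915e-04  7.16649280e-01]
278 130 0.186 world [0.4852 0.2922 0.029 ] tool [ 0.0612 -0.0012  0.0191]
278 160 0.19 world [0.5015 0.2856 0.0297] tool [ 0.0435 -0.0012  0.0184]
280 230 0.194 world [0.5398 0.2713 0.0375] tool [ 0.0027 -0.      0.0104]
420 150 0.216 world [0.535  0.3816 0.001 ] tool [0.0486 0.1004 0.0468]
150 230 0.233 world [0.5165 0.1743 0.0011] tool [-0.0123 -0.0986  0.0471]
240 140 0.214 world [0.483  0.2655 0.002 ] tool [ 0.0531 -0.0267  0.0461]
280 330 0.125 world [0.5532 0.2658 0.1141] tool [-0.0116 -0.0003 -0.0661]
277 260 0.139 world [0.5328 0.2727 0.0928] tool [ 0.0099 -0.0015 -0.0448]
277 275 0.127 world [0.533  0.2727 0.1058] tool [ 0.0097 -0.0015 -0.0578]
268 270 0.13 world [0.5313 0.2695 0.1023] tool [ 0.0101 -0.0051 -0.0543]
262 280 0.122 world [0.5304 0.2677 0.111 ] tool [ 0.0103 -0.0072 -0.063 ]
((0.5138558149337769, 0.28030744194984436), (0.025729067623615265, 0.07310318946838379), 67.28873443603516) [[0.47519999742507935, 0.2825999855995178], [0.5425999760627747, 0.25429999828338623], [0.5525000095367432, 0.27810001373291016], [0.48510000109672546, 0.30630001425743103]]
in tool [ 0.0301 -0.0015  0.018 ]
long heading 157.28871 tool x heading 157.87186613483726
```

```bash
python3 - <<'E'
from h import *
c=dict(np.load('last_wrist.npz'));s=c['s']={'tcp_pos':c['tcp'],'orientation':c['q']}
T=c['T_tool_cam'];R=toolR(s)
for u in (277,270,286):
  for v in range(232,300,6):
    d=float(c['depth'][v,u]);o,k=ray(c,u,v);kc=(R@T[:3,:3]).T@k
    t=R.T@(o+k*d/kc[2]-c['tcp']);print(u,v,round(d,3),t.round(4),c['image'][v,u])
s=dict(np.load('last_side.npz'));s.pop('T_tool_cam',0)
for v in range(160,180,2):
    o,k=ray(s,270,v);print(v,s['image'][v,270],(o+k*s['depth'][v,270]).round(3))
E
```

```text
277 232 0.194 [ 0.0015 -0.0018  0.0102] [237 229 201]
277 238 0.196 [-0.0025 -0.0018  0.0106] [233 227 198]
277 244 0.2 [-0.0076 -0.0019  0.0131] [115 194 123]
277 250 0.149 [ 0.0101 -0.0016 -0.0348] [27 29 25]
277 256 0.142 [ 0.0103 -0.0016 -0.0415] [17 20 18]
277 262 0.136 [ 0.0103 -0.0015 -0.0474] [32 33 31]
277 268 0.131 [ 0.0103 -0.0015 -0.053 ] [35 29 27]
277 274 0.127 [ 0.0099 -0.0015 -0.0575] [28 28 28]
277 280 0.122 [ 0.0103 -0.0015 -0.0629] [26 26 26]
277 286 0.119 [ 0.0093 -0.0015 -0.0657] [51 45 44]
277 292 0.119 [ 0.0073 -0.0014 -0.0669] [49 46 44]
277 298 0.12 [ 0.0042 -0.0015 -0.0663] [48 46 43]
270 232 0.198 [ 0.0001 -0.0061  0.0137] [118 162 112]
270 238 0.2 [-0.0041 -0.0062  0.0143] [104 167 107]
270 244 0.2 [-0.0078 -0.0062  0.0135] [ 66 101  64]
270 250 0.148 [ 0.0103 -0.0048 -0.0352] [112 108  97]
270 256 0.142 [ 0.0101 -0.0047 -0.0413] [112 106  95]
270 262 0.137 [ 0.01   -0.0045 -0.047 ] [108 103  93]
270 268 0.131 [ 0.0103 -0.0044 -0.053 ] [105 101  89]
270 274 0.127 [ 0.0098 -0.0043 -0.0573] [112 107  98]
270 280 0.122 [ 0.01   -0.0041 -0.0625] [108 103  95]

[... 465 characters left out ...]
12 106  95]
286 268 0.132 [ 0.0096  0.0022 -0.0518] [105  99  91]
286 274 0.126 [ 0.0105  0.0021 -0.0585] [109 101  93]
286 280 0.121 [ 0.0104  0.002  -0.0632] [108 104  93]
286 286 0.119 [ 0.0093  0.0019 -0.0658] [196 187 169]
286 292 0.112 [ 0.0111  0.0018 -0.073 ] [23 22 24]
286 298 0.108 [ 0.0109  0.0017 -0.0766] [28 29 30]
160 [72 55 44] [0.545 0.26  0.112]
162 [82 67 56] [0.545 0.262 0.102]
164 [83 68 57] [0.545 0.262 0.094]
166 [83 68 55] [0.545 0.265 0.084]
168 [124  92  66] [0.545 0.262 0.077]
170 [169 102  46] [0.549 0.349 0.004]
172 [171 103  46] [ 0.549  0.343 -0.001]
174 [171 102  46] [0.548 0.325 0.004]
176 [167 156 119] [0.544 0.264 0.041]
178 [ 97 115  75] [0.544 0.261 0.034]
```

Both cameras show the real fingertips 32 mm behind the reported TCP (tool z ≈ −0.032). World geometry otherwise agrees with the readings. I'll allow for this: real tip z ≈ TCP z + 0.032, so the grasp needs TCP z ≈ −0.026. I'll open, descend and grip again.

```bash
python3 -m inch '[[[0.002,-0.001,0],0],[[0.002,-0.001,0],0],[[0.002,-0.001,0.01],0],[[0.002,-0.001,0.02],0],[[0.002,-0.001,0.03],0]]' 0 40
python3 -m inch '[[[0,0,0.01],0],[[0,0,0.025],0],[[0,0,0.035],0],[[0,0,0.042],0],[[0,0,0.042],0]]'
python3 -m inch '[[[0,0,0],0],[[0,0,0],0]]'
```

```text
clock: 3.85
tcp_pos: [0.5379, 0.2694, 0.0146]
orientation: [-0.003, 0.192, 0.981, -0.002]
wrist_force: [0.4, 1.0, -0.4]
finger_gap: 0.0604
clock: 4.27
tcp_pos: [0.5358, 0.2686, -0.0298]
orientation: [-0.005, 0.192, 0.981, -0.003]
wrist_force: [0.6, 0.2, -0.6]
finger_gap: 0.0855
clock: 4.43
tcp_pos: [0.5358, 0.2686, -0.0299]
orientation: [-0.005, 0.192, 0.981, -0.003]
wrist_force: [-0.0, 0.9, 0.5]
finger_gap: 0.0856
```

```bash
python3 -m inch '[[[-0.003,0.003,-0.004],0],[[-0.003,0.003,-0.004],0],[[-0.003,0.003,-0.004],0]]' 
python3 -m inch '[[[0,0,0],0],[[0,0,0],0],[[0,0,0],0],[[0,0,0],0],[[0,0,0],0]]' 1 50
python3 -m inch '[[[0,0,0],0],[[0,0,0],0],[[0,0,0],0],[[0,0,0],0]]'
```

```text
clock: 4.68
tcp_pos: [0.5411, 0.2707, -0.0247]
orientation: [-0.004, 0.192, 0.981, -0.003]
wrist_force: [0.2, 0.1, 0.2]
finger_gap: 0.0855
clock: 5.1
tcp_pos: [0.5409, 0.2706, -0.0248]
orientation: [-0.004, 0.192, 0.981, -0.003]
wrist_force: [-1.0, 1.1, 16.6]
finger_gap: 0.0258
clock: 5.43
tcp_pos: [0.5411, 0.2707, -0.0246]
orientation: [-0.004, 0.192, 0.981, -0.003]
wrist_force: [-0.7, -0.1, 3.3]
finger_gap: 0.0254
```

Gripped, with a gap of 25.4 mm. I'll lift, carry it to above the platform and turn it 58°.

```bash
python3 -m inch '[[[0,0,-0.02],0],[[0,0,-0.05],0],[[0,0,-0.085],0],[[0,0,-0.115],0],[[0,0,-0.13],0]]'
python3 -m inch '[[[-0.014,-0.026,0],0],[[-0.030,-0.055,0],0],[[-0.046,-0.085,0],0],[[-0.063,-0.116,0],0],[[-0.0795,-0.146,0],0]]'
python3 -m inch '[[[-0.017,-0.031,0],7],[[-0.034,-0.062,0],14],[[-0.051,-0.093,0],21],[[-0.066,-0.121,0],28],[[-0.0795,-0.146,0],35]]'
python3 -m inch '[[[0,0,0],7],[[0,0,0],14],[[0,0,0],21],[[0,0,0],23],[[0,0,0],23]]'
python3 -m inch '[[[0,0,0],0],[[0,0,0],0]]'
python3 - <<'E'
from h import *
c=cam('wrist','w4.png');s=c['s'];R=toolR(s);print(s['tcp_pos'],R.round(3).tolist(),np.degrees(np.arctan2(R[1,0],R[0,0])),s['finger_gap'],s['wrist_force'])
E
```

```text
clock: 5.85
tcp_pos: [0.5437, 0.2717, 0.1091]
orientation: [-0.002, 0.192, 0.981, -0.002]
wrist_force: [0.6, -0.3, -1.8]
finger_gap: 0.025
clock: 6.27
tcp_pos: [0.5616, 0.1051, 0.1088]
orientation: [-0.003, 0.192, 0.981, -0.002]
wrist_force: [0.9, 0.0, -1.7]
finger_gap: 0.0254
clock: 6.68
tcp_pos: [0.5798, -0.0622, 0.1085]
orientation: [-0.003, 0.481, 0.877, -0.003]
wrist_force: [0.3, -0.1, -1.2]
finger_gap: 0.0248
clock: 7.1
tcp_pos: [0.5791, -0.0623, 0.1077]
orientation: [-0.003, 0.647, 0.763, -0.004]
wrist_force: [-0.0, -0.3, -2.1]
finger_gap: 0.0253
clock: 7.27
tcp_pos: [0.5786, -0.0622, 0.1072]
orientation: [-0.003, 0.646, 0.763, -0.004]
wrist_force: [-0.6, 0.7, -1.7]
finger_gap: 0.0248
[ 0.57862316 -0.06216121  0.10716151] [[-0.165, 0.986, -0.01], [0.986, 0.165, -0.002], [-0.0, -0.011, -1.0]] 99.5025731622702 0.024814882686449324 [-0.61354841  0.72444537 -1.70824614]
```

View pics/w4.png

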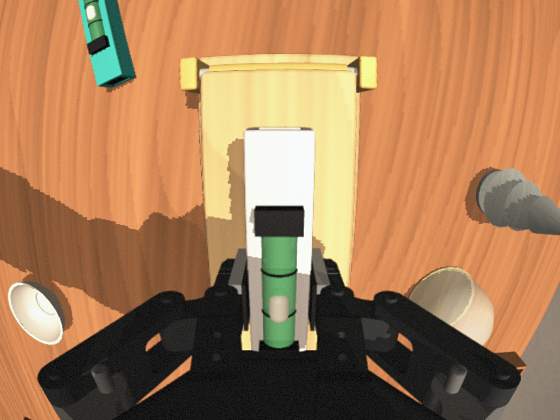

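The level hangs straight over the platform. The cheeks are at (191,74) and (367,74) and the platform edges at u≈203 and 356. I'll measure the platform's frame from these.

```bash
cat > dk.py <<'E'
from h import *
c=dict(np.load('last_wrist.npz'));s=c['s']={'tcp_pos':c['tcp'],'orientation':c['q']};R=toolR(s);T=c['T_tool_cam']
hsv=cv2.cvtColor(c['image'],cv2.COLOR_RGB2HSV)
def X(u,v):
    d=float(c['depth'][v,u]);o,k=ray(c,u,v);return o+k*d/((R@T[:3,:3]).T@k)[2]
print('cheek/deck hsv',hsv[74,190],hsv[74,367],hsv[120,225])
for v in (100,130,160,190):
    z=X(225,v)[2]
    # deck edges from depth steps
    dz=np.array([X(u,v)[2] for u in range(170,400)])
    on=np.where(abs(dz-z)<.008)[0]+170
    L,Rr=onz(c,on[0]-.5,v,z),onz(c,on[-1]+.5,v,z); print(v,on[0],on[-1],'z',z.round(4),'w',np.linalg.norm(L-Rr).round(4),'mid',((L+Rr)/2).round(4))
B=[]
for x0 in(172,352):
    m=np.zeros((420,560),np.uint8)
    for v in range(50,100):
        for u in range(x0,x0+34):
            p=X(u,v)
            if hsv[v,u,1]>170 and 16<hsv[v,u,0]<32 and abs(p[2]-.071)<.004: m[v,u]=255
    ct=max(cv2.findContours(m,0,1)[0],key=cv2.contourArea);P=np.array([onz(c,*q,.071)[:2] for q in ct[:,0]],np.float32);r=cv2.minAreaRect(P);print('cheek',r);B.append(np.array(r[0]))
e=B[1]-B[0];print('cheek mid',(B[0]+B[1])/2,'dist',np.linalg.norm(e),'axis heading',np.degrees(np.arctan2(e[1],e[0])))
for u,v in((280,150),(280,180)): print('level pt',X(u,v))
E
python3 dk.py
python3 lv.py 235 122 325 205 0.162
```

```text
cheek/deck hsv [ 28 116 247] [ 31 103 249] [ 24  96 247]
100 201 356 z 0.0737 w 0.0983 mid [0.5652 0.017  0.0737]
130 201 355 z 0.0744 w 0.0983 mid [ 0.568  -0.002   0.0744]
160 202 354 z 0.0749 w 0.0983 mid [ 0.5712 -0.0211  0.0749]
190 204 354 z 0.0757 w 0.0987 mid [ 0.5751 -0.0404  0.0757]
((0.5710247755050659, -0.01063215546309948), (0.02550162561237812, 0.028545256704092026), 9.640654563903809) [[0.5561000108718872, 0.0013000000035390258], [0.5608000159263611, -0.026799999177455902], [0.5860000252723694, -0.022600000724196434], [0.5812000036239624, 0.00559999980032444]]
in tool [ 0.0521  0.0004 -0.0549]
long heading 99.64063 tool x heading 99.5025731622702Traceback (most recent call last):
  File "dk.py", line 20, in <module>
    ct=max(cv2.findContours(m,0,1)[0],key=cv2.contourArea);P=np.array([onz(c,*q,.071)[:2] for q in ct[:,0]],np.float32);r=cv2.minAreaRect(P);print('cheek',r);B.append(np.array(r[0]))
ValueError: max() iterable argument is empty
```

```bash
cat > d2.py <<'E'
exec(open('dk.py').read().split("print('cheek")[0])
H=[]
for x0,x1 in((178,200),(360,382)):
    print([[int(1000*X(u,v)[2]) for v in range(52,104,4)] for u in ((x0+x1)//2,)], [int(1000*X(u,74)[2]) for u in range(x0-4,x1+4,3)])
for u,v in((191,58),(191,92),(367,58),(367,92),(191,74),(367,74)): print(u,v,onz(c,u,v,.071).round(4))
d=np.array([.170,-.9855]);m=(onz(c,191,74,.071)+onz(c,367,74,.071))[:2]/2
print('hinge mid',m,'spot',m+d*.1,'knob',m+d*.225)
E
python3 d2.py
```

```text
[[-1, 0, 70, 69, 71, 70, 71, 71, 70, 70, 0, 0, 0]] [0, 0, 70, 69, 70, 70, 71, 70, 65, 64]
[[0, 69, 71, 71, 72, 70, 71, 71, 70, 69, 0, 0, 0]] [63, 69, 70, 70, 71, 71, 278, 0, 1, 0]
191 58 [0.5053 0.0357 0.071 ]
191 92 [0.5089 0.0134 0.071 ]
367 58 [0.6163 0.0541 0.071 ]
367 92 [0.6202 0.032  0.071 ]
191 74 [0.507  0.0252 0.071 ]
367 74 [0.6181 0.0436 0.071 ]
hinge mid [0.56255486 0.03439624] spot [ 0.57955486 -0.06415376] knob [ 0.60080486 -0.18734126]
```

The spot is at (0.5796, −0.0640) and the level's centre at (0.5797, −0.0607), with headings matched to about 0.2°. I'll shift and lower.

```bash
python3 -m inch '[[[-0.003,-0.001,0.01],0],[[-0.003,-0.001,0.022],0],[[-0.003,-0.001,0.034],0],[[-0.003,-0.001,0.042],0],[[-0.003,-0.001,0.044],0]]'
python3 -m inch '[[[0,0,0],0],[[0,0,0],0]]'
python3 - <<'E'
from h import *
s=env.get_state();R=toolR(s);print(s['tcp_pos'],R.round(4).tolist(),np.degrees(np.arctan2(R[1,0],R[0,0])))
t=np.array([.5796-.0011,-.064-.0015]);print('want shift',(R.T@np.array([*(t-s['tcp_pos'][:2]),0])).round(4))
E
```

```text
clock: 7.73
tcp_pos: [0.5763, -0.0651, 0.0611]
orientation: [-0.005, 0.646, 0.763, -0.005]
wrist_force: [-0.6, 0.2, -2.2]
finger_gap: 0.0255
clock: 7.9
tcp_pos: [0.5759, -0.065, 0.0607]
orientation: [-0.005, 0.646, 0.763, -0.005]
wrist_force: [0.6, -0.3, -1.5]
finger_gap: 0.0252
[ 0.5759391  -0.0650455   0.06073075] [[-0.1654, 0.9861, -0.0142], [0.9862, 0.1654, -0.0011], [0.0012, -0.0142, -0.9999]] 99.52158089680252
want shift [-0.0009  0.0025 -0.    ]
```

```bash
python3 -m inch '[[[-0.001,0.002,0.002],0],[[-0.001,0.002,0.004],0],[[-0.001,0.002,0.004],0]]'
python3 -m inch '[[[0,0,0.002],0],[[0,0,0.002],0]]'
python3 -m inch '[[[0,0,0.002],0],[[0,0,0.002],0]]'
```

```text
clock: 8.15
tcp_pos: [0.5784, -0.0658, 0.0567]
orientation: [-0.005, 0.646, 0.763, -0.005]
wrist_force: [-1.0, 0.4, -1.9]
finger_gap: 0.0249
clock: 8.32
tcp_pos: [0.5787, -0.0659, 0.0552]
orientation: [-0.004, 0.646, 0.763, -0.005]
wrist_force: [-1.7, 1.8, 2.1]
finger_gap: 0.0253
clock: 8.48
tcp_pos: [0.5788, -0.0659, 0.0538]
orientation: [-0.004, 0.646, 0.763, -0.005]
wrist_force: [-2.2, 1.9, 6.1]
finger_gap: 0.0254
```

The level is in contact (6 N). I'll release, rise and look.

```bash
python3 -m inch '[[[0,0,0],0],[[0,0,0],0],[[0,0,0],0],[[0,0,0],0],[[0,0,0],0]]' 0 40
python3 -m inch '[[[0,0,0],0],[[0,0,-0.02],0],[[0,0,-0.05],0],[[0,0,-0.085],0],[[0,0,-0.11],0]]'
python3 -m inch '[[[0,0,0],0],[[0,0,0],0]]'
python3 - <<'E'
from h import *
c=cam('wrist','w5.png');s=c['s'];print(s['tcp_pos'],s['joint_pos'],s['finger_gap'])
E
```

```text
clock: 8.9
tcp_pos: [0.5788, -0.0659, 0.0536]
orientation: [-0.004, 0.646, 0.763, -0.005]
wrist_force: [-0.1, -0.1, -0.2]
finger_gap: 0.0832
clock: 9.32
tcp_pos: [0.5806, -0.0658, 0.166]
orientation: [-0.003, 0.646, 0.763, -0.004]
wrist_force: [0.8, -0.6, 0.2]
finger_gap: 0.0856
clock: 9.48
tcp_pos: [0.5822, -0.0662, 0.1682]
orientation: [-0.001, 0.646, 0.763, -0.003]
wrist_force: [0.7, -0.8, -0.5]
finger_gap: 0.0858
[ 0.58217712 -0.0662135   0.16819582] [-0.24741054  0.35089399  0.0146628   1.23984445 -0.00494377  1.15707463] 0.08581210405253266
```

View pics/w5.png

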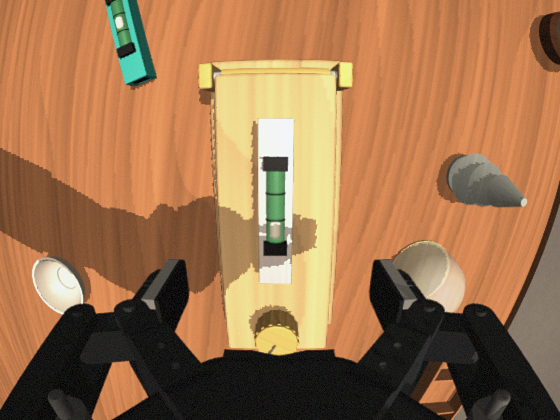

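```bash
python3 lv.py 240 150 320 320 0.107; sed -i 's/(100,130,160,190)/(120,150,180,200)/' dk.py; python3 dk.py 2>/dev/null
```

```text
((0.5811351537704468, -0.07652992010116577), (0.025814106687903404, 0.10819239914417267), 9.20659065246582) [[0.5597000122070312, -0.025200000032782555], [0.5770000219345093, -0.13199999928474426], [0.6025000214576721, -0.12790000438690186], [0.5852000117301941, -0.0210999995470047]]
in tool [-0.0099 -0.0023  0.0612]
long heading 99.20662 tool x heading 99.53014479540276
cheek/deck hsv [ 12 156 218] [ 12 150 221] [ 24  98 239]
120 215 335 z 0.0749 w 0.0984 mid [ 0.5681 -0.0022  0.0749]
150 216 335 z 0.0755 w 0.0987 mid [ 0.5726 -0.0266  0.0755]
180 217 334 z 0.0773 w 0.0983 mid [ 0.5767 -0.0512  0.0773]
200 218 334 z 0.0782 w 0.0987 mid [ 0.5799 -0.0679  0.0782]
```

The level lies centred, within about 2 mm of the spot. The bubble is at the knob end (276,230) and the knob at (277,340). Next I'll work out the move to the knob.

```bash
python3 - <<'E'
exec(open('dk.py').read().split("print('cheek")[0])
print([(v,(1000*X(277,v)[2]).round(),hsv[v,277].tolist()) for v in range(306,352,4)])
z=.117;d=np.array([.170,-.9855])
zz=[(u,v) for v in range(318,350) for u in range(240,315) if abs(X(u,v)[2]-.117)<.006]
a=np.array(zz);print(a.min(0),a.max(0))
ct=cv2.convexHull(a[:,None,:].astype(np.int32))
P=np.array([onz(c,*q,z)[:2] for q in ct[:,0]],np.float32);q=(P@d);lat=P@np.array([.9855,.17])
print('width',np.ptp(lat),'hinge side edge',P[q.argmin()], 'centre est', P[q.argmin()]+d*.02, 'min circle',cv2.minEnclosingCircle(P))
t=np.array([.5993,-.1863]);print(R.T@np.array([*(t-c['tcp'][:2]),0]))
E
```

```text
[(306, np.float64(81.0), [16, 126, 160]), (310, np.float64(95.0), [18, 137, 104]), (314, np.float64(101.0), [18, 167, 90]), (318, np.float64(108.0), [18, 152, 92]), (322, np.float64(114.0), [17, 149, 94]), (326, np.float64(118.0), [22, 139, 184]), (330, np.float64(118.0), [23, 140, 238]), (334, np.float64(119.0), [22, 139, 238]), (338, np.float64(119.0), [23, 136, 240]), (342, np.float64(120.0), [24, 134, 239]), (346, np.float64(120.0), [23, 136, 240]), (350, np.float64(119.0), [24, 133, 240])]
[254 320] [298 349]
width 0.03862520825862881 hinge side edge [ 0.5989964  -0.15934666] centre est [ 0.6023964  -0.17905666] min circle ((0.5992839932441711, -0.18077464401721954), 0.021529918536543846)
[-0.12126376 -0.00299368  0.00031197]
```

```bash
python3 -m inch '[[[-0.025,0,0],6],[[-0.055,-0.001,0],12],[[-0.085,-0.001,0],18],[[-0.110,-0.002,0],24],[[-0.120,-0.002,0],30]]'
python3 -m inch '[[[0,0,0],0],[[0,0,0],0]]'
cat > st.py <<'E'
from h import *
import sys
s=env.get_state();R=toolR(s);t=np.array([float(sys.argv[1]),float(sys.argv[2])])
print(s['clock'],s['tcp_pos'].round(4),'heading',np.degrees(np.arctan2(R[1,0],R[0,0])).round(2),'tilt',R[:2,2].round(4),'F',s['wrist_force'].round(1),'M',s['ft_torque'].round(2),'gap',s['finger_gap'].round(4))
print('shift tool',(R.T@np.array([*(t-s['tcp_pos'][:2]),0])).round(4))
E
python3 st.py 0.5997 -0.1845
```

```text
clock: 9.95
tcp_pos: [0.598, -0.1875, 0.1637]
orientation: [-0.003, 0.824, 0.567, -0.006]
wrist_force: [0.5, -1.1, -0.5]
finger_gap: 0.0855
clock: 10.12
tcp_pos: [0.5966, -0.1877, 0.161]
orientation: [-0.005, 0.823, 0.567, -0.007]
wrist_force: [0.3, -0.0, -0.2]
finger_gap: 0.0852Traceback (most recent call last):
  File "st.py", line 4, in <module>
    print(s['clock'],s['tcp_pos'].round(4),'heading',np.degrees(np.arctan2(R[1,0],R[0,0])).round(2),'tilt',R[:2,2].round(4),'F',s['wrist_force'].round(1),'M',s['ft_torque'].round(2),'gap',s['finger_gap'].round(4))
                                                                                                                                                                                            ^^^^^^^^^^^^^^^^^^^^^
AttributeError: 'float' object has no attribute 'round'
```

```bash
sed -i "s/s\['finger_gap'\].round(4))/s['finger_gap'])/; s/^print('shift.*/g=s['tcp_pos']+R@np.array([-.0008,-.0012,-.05]);print('grip pt',g.round(4),'shift tool',(R.T@np.array([*(t-g[:2]),0])).round(4))/" st.py
python3 st.py 0.5997 -0.1845
```

```text
10.1167 [ 0.5966 -0.1877  0.161 ] heading 69.13 tilt [-0.0169 -0.0003] F [ 0.3 -0.  -0.2] M [ 0.   -0.02  0.02] gap 0.08519488809814038
grip pt [ 0.596 -0.188  0.211] shift tool [ 0.0046  0.0022 -0.0001]
```

Descend to a grip point height of about 0.104 (TCP 0.055), then check the centring before closing.

```bash
python3 -m inch '[[[0.005,0.002,0.01],0],[[0.005,0.002,0.03],0],[[0.005,0.002,0.055],0],[[0.005,0.002,0.075],0],[[0.005,0.002,0.085],0]]'
python3 -m inch '[[[0,0,0.005],0],[[0,0,0.012],0],[[0,0,0.014],0],[[0,0,0.014],0]]'
python3 st.py 0.5997 -0.1845
```

```text
clock: 10.53
tcp_pos: [0.5965, -0.1809, 0.0719]
orientation: [-0.007, 0.822, 0.569, -0.008]
wrist_force: [-0.2, -0.0, 0.3]
finger_gap: 0.0854
clock: 10.87
tcp_pos: [0.5963, -0.1806, 0.0579]
orientation: [-0.007, 0.822, 0.569, -0.008]
wrist_force: [0.1, 0.6, 0.1]
finger_gap: 0.085
10.8667 [ 0.5963 -0.1806  0.0579] heading 69.39 tilt [-0.022   0.0023] F [0.1 0.6 0.1] M [ 0.   -0.04 -0.02] gap 0.08501830748239343
grip pt [ 0.596  -0.1811  0.1079] shift tool [-0.0019  0.0046 -0.0001]
```

```bash
python3 -m inch '[[[-0.002,0.0045,0.003],0],[[-0.002,0.0045,0.003],0],[[-0.002,0.0045,0.003],0]]'
python3 st.py 0.5997 -0.1845
python3 -m inch '[[[0,0,0],0],[[0,0,0],0],[[0,0,0],0],[[0,0,0],0],[[0,0,0],0]]' 1 80
python3 -m inch '[[[0,0,0],0],[[0,0,0],0],[[0,0,0],0]]'
python3 st.py 0.5997 -0.1845
```

```text
clock: 11.12
tcp_pos: [0.6006, -0.1846, 0.0555]
orientation: [-0.007, 0.822, 0.569, -0.008]
wrist_force: [-0.9, 0.2, 0.2]
finger_gap: 0.0855
11.1167 [ 0.6006 -0.1846  0.0555] heading 69.38 tilt [-0.0206  0.0017] F [-0.9  0.2  0.2] M [-0.01 -0.   -0.02] gap 0.08548043840260916
grip pt [ 0.6002 -0.1851  0.1055] shift tool [ 0.0003 -0.0006  0.    ]
clock: 11.53
tcp_pos: [0.5983, -0.1841, 0.0552]
orientation: [-0.008, 0.822, 0.569, -0.009]
wrist_force: [-5.7, 0.3, 4.2]
finger_gap: 0.0362
clock: 11.78
tcp_pos: [0.5981, -0.184, 0.0556]
orientation: [-0.008, 0.822, 0.569, -0.009]
wrist_force: [-4.2, 1.4, 3.8]
finger_gap: 0.0363
11.7833 [ 0.5981 -0.184   0.0556] heading 69.37 tilt [-0.0247  0.0025] F [-4.2  1.4  3.8] M [-0.05  0.13 -0.01] gap 0.0363235997567709
grip pt [ 0.5979 -0.1845  0.1056] shift tool [ 0.0006  0.0017 -0.    ]
```

The gap of 36.3 mm is less than the 40 mm knob, so I'll check the grip.

```bash
python3 - <<'E'
from h import *
c=cam('wrist');s=cam('side')
X=s['R']@np.array([.59,-.15,.1])+s['t'];u=int(s['cx']+s['f']*X[0]/X[2]);v=int(s['cy']+s['f']*X[1]/X[2])
b=s['image'][v-60:v+60,u-60:u+60];print(u,v)
o=np.hstack([c['image'][20:420,80:480],cv2.resize(b,(400,400),interpolation=cv2.INTER_CUBIC)])
cv2.imwrite('pics/w6.png',o[:,:,::-1])
E
```

```text
295 250
```

View pics/w6.png

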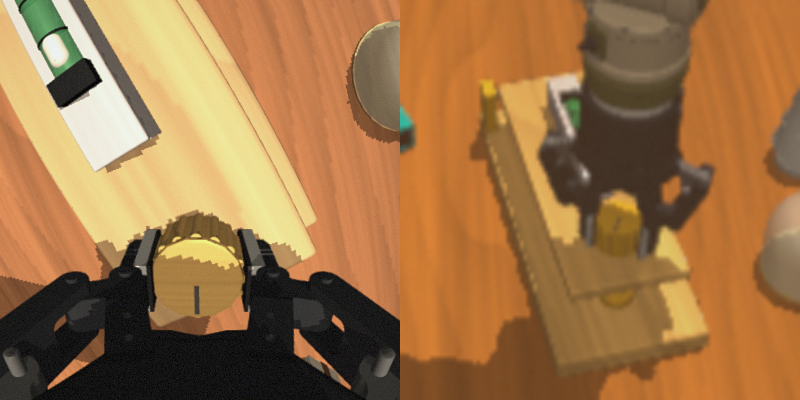

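The picture shows the knob squarely between the pads (crop 200,270), and the level is undisturbed. I'll press down, watching the force.

```bash
python3 -m inch '[[[0,0,0.003],0],[[0,0,0.006],0],[[0,0,0.006],0]]'
python3 -m inch '[[[0,0,0.002],0],[[0,0,0.003],0],[[0,0,0.003],0]]'
python3 -m inch '[[[0,0,0.001],0],[[0,0,0.002],0],[[0,0,0.002],0]]'; python3 st.py 0.5997 -0.1845
```

```text
clock: 12.13
tcp_pos: [0.5982, -0.185, 0.0496]
orientation: [-0.007, 0.822, 0.569, -0.01]
wrist_force: [-2.7, -1.7, 7.2]
finger_gap: 0.0362
clock: 12.38
tcp_pos: [0.5982, -0.1854, 0.0471]
orientation: [-0.007, 0.822, 0.569, -0.01]
wrist_force: [-3.5, -1.2, 8.7]
finger_gap: 0.0367
clock: 12.63
tcp_pos: [0.5983, -0.1855, 0.0464]
orientation: [-0.007, 0.822, 0.569, -0.009]
wrist_force: [-5.0, 0.4, 10.5]
finger_gap: 0.0365
12.6333 [ 0.5983 -0.1855  0.0464] heading 69.33 tilt [-0.0228  0.0007] F [-5.   0.4 10.5] M [0.74 1.13 0.04] gap 0.0364596007282491
grip pt [ 0.5981 -0.1858  0.0964] shift tool [ 0.0018  0.0011 -0.    ]
```

```bash
python3 -m inch '[[[0,0,0.002],0],[[0,0,0.002],0]]'
python3 -m inch '[[[0,0,0.003],0],[[0,0,0.003],0]]'
python3 -m inch '[[[0,0,0.003],0],[[0,0,0.003],0],[[0,0,0.003],0]]'; python3 st.py 0.5997 -0.1845
```

```text
clock: 12.8
tcp_pos: [0.5984, -0.1855, 0.0462]
orientation: [-0.006, 0.822, 0.569, -0.009]
wrist_force: [-6.4, -0.3, 15.2]
finger_gap: 0.0362
clock: 12.97
tcp_pos: [0.5986, -0.1855, 0.0458]
orientation: [-0.006, 0.822, 0.569, -0.008]
wrist_force: [-7.4, 0.9, 19.4]
finger_gap: 0.0362
clock: 13.22
tcp_pos: [0.5987, -0.1855, 0.0457]
orientation: [-0.005, 0.822, 0.569, -0.007]
wrist_force: [-6.3, 1.2, 20.3]
finger_gap: 0.0363
13.2167 [ 0.5987 -0.1855  0.0457] heading 69.34 tilt [-0.0184  0.0003] F [-6.3  1.2 20.3] M [1.1  1.91 0.17] gap 0.03628653568028566
grip pt [ 0.5982 -0.1858  0.0957] shift tool [ 0.0018  0.0009 -0.    ]
```

The platform is on its stop (z stopped falling and force climbed to 20 N). I'll turn the knob anticlockwise 28°, following it down.

```bash
python3 -m inch '[[[0,0,0.003],-5],[[0,0,0.0035],-11],[[0,0,0.004],-17],[[0,0,0.004],-23],[[0,0,0.0045],-28]]'
python3 -m inch '[[[0,0,0.003],0],[[0,0,0.003],0]]'; python3 st.py 0.5997 -0.1845
python3 -m inch '[[[0,0,0.003],0],[[0,0,0.003],0],[[0,0,0.003],0],[[0,0,0.003],0],[[0,0,0.003],0]]'
python3 -m inch '[[[0,0,0.003],0],[[0,0,0.003],0],[[0,0,0.003],0],[[0,0,0.003],0],[[0,0,0.003],0]]'
python3 - <<'E'
from h import *
c=cam('wrist','w7.png')
E
python3 st.py 0.5997 -0.1845
```

```text
clock: 13.63
tcp_pos: [0.5991, -0.186, 0.0442]
orientation: [-0.006, 0.659, 0.752, -0.006]
wrist_force: [-6.0, 0.7, 21.9]
finger_gap: 0.0363
clock: 13.8
tcp_pos: [0.5995, -0.186, 0.0439]
orientation: [-0.005, 0.658, 0.753, -0.005]
wrist_force: [-6.6, 1.3, 18.7]
finger_gap: 0.036
13.8 [ 0.5995 -0.186   0.0439] heading 97.65 tilt [-0.0141 -0.0016] F [-6.6  1.3 18.7] M [0.8  1.39 0.17] gap 0.03601248854805841
grip pt [ 0.5991 -0.1869  0.0939] shift tool [ 0.0023  0.0009 -0.    ]
clock: 14.22
tcp_pos: [0.5997, -0.1861, 0.0437]
orientation: [-0.004, 0.658, 0.753, -0.005]
wrist_force: [-8.4, 1.6, 19.4]
finger_gap: 0.0363
clock: 14.63
tcp_pos: [0.5997, -0.1862, 0.0437]
orientation: [-0.003, 0.658, 0.753, -0.005]
wrist_force: [-9.0, 2.1, 20.1]
finger_gap: 0.036
14.6833 [ 0.5998 -0.1862  0.0437] heading 97.67 tilt [-0.0108 -0.0028] F [-8.4  1.8 21.3] M [0.84 1.83 0.11] gap 0.03648241509200647
grip pt [ 0.5992 -0.187   0.0937] shift tool [ 0.0024  0.0008 -0.    ]
```

View pics/w7.png

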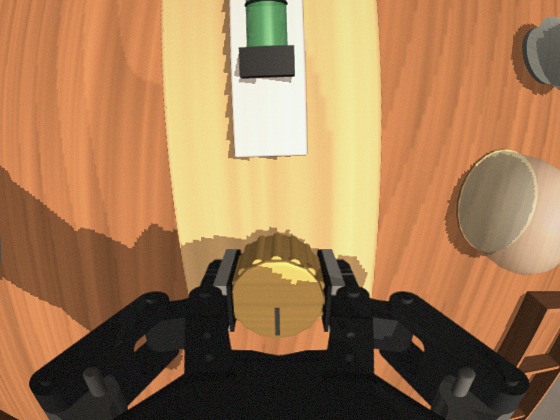

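The knob turned with the gripper (its mark is still at (277,320)), but the bubble is now outside the wrist view. I'll use the top camera.

```bash
python3 - <<'E'
from h import *
c=cam('top')
P=c['R']@np.array([.5787,-.0659,.105])+c['t'];u=c['cx']+c['f']*P[0]/P[2];v=c['cy']+c['f']*P[1]/P[2];print(u,v)
u=int(u);v=int(v)
cv2.imwrite('pics/t2.png',cv2.resize(c['image'][v-40:v+40,u-50:u+50],None,fx=7,fy=7,interpolation=cv2.INTER_CUBIC)[:,:,::-1])
E
```

```text
321.7690513452166 198.76758369823995
```

View pics/t2.png

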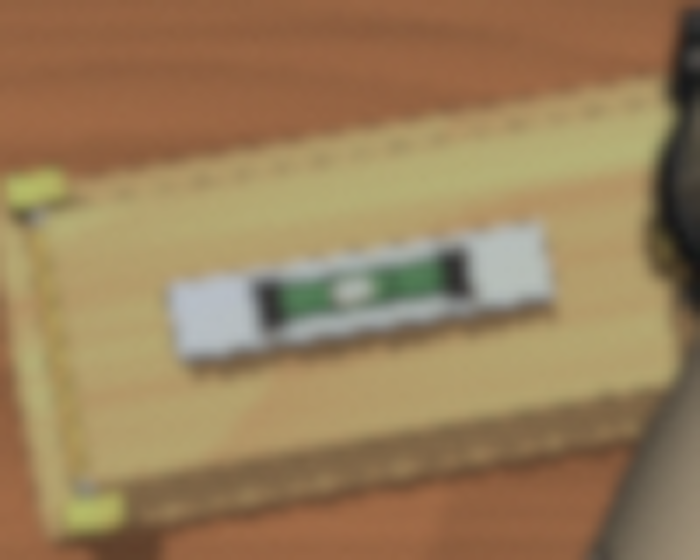

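The level is clear in the top view. The bubble, at crop x≈353 against a cap midpoint of ≈362, sits a few mm toward the hinge. I'll measure it at subpixel.

```bash
cat > bub.py <<'E'
from h import *
from scipy.ndimage import map_coordinates as mc
V=[]
for i in range(3):
    c=cam('top');im=c['image'].astype(float);R,G=im[...,0],im[...,1]
    p0=np.array([.5787,-.0659]);d=np.array([.170,-.9855]);n=np.array([.9855,.17])
    def px(s,w):
        X=np.array([*(p0+d*s+n*w),.100]);P=c['R']@X+c['t'];return c['cy']+c['f']*P[1]/P[2],c['cx']+c['f']*P[0]/P[2]
    S=np.arange(-.062,.062,.0005)
    def prof(ch,ws): return np.mean([mc(ch,np.array([px(s,w) for s in S]).T,order=1) for w in ws],axis=0)
    # lateral vial centre: greenest
    W=np.arange(-.012,.0121,.001);g=[np.sum(np.clip(prof(G-R,[w]),0,None)) for w in W];wc=np.sum(W*np.array(g)**2)/np.sum(np.array(g)**2)
    r=prof(R,wc+np.array([-.003,0,.003]))
    dark=np.clip(100-prof(G,wc+np.array([-.004,0,.004])),0,None)
    a=S[np.abs(S+.033)<.013];da=dark[np.abs(S+.033)<.013];b=S[np.abs(S-.033)<.013];db=dark[np.abs(S-.033)<.013]
    ca,cb=(a*da).sum()/da.sum(),(b*db).sum()/db.sum()
    m=np.abs(S-(ca+cb)/2)<.025;bw=np.clip(r[m]-np.median(r[m])-15,0,None);bc=(S[m]*bw).sum()/bw.sum()
    V.append(bc-(ca+cb)/2);print('caps',ca.round(4),cb.round(4),'bub',bc.round(4),'wc',wc.round(4),'=> offset mm',(1000*V[-1]).round(2))
print('mean',1e3*np.mean(V))
E
python3 bub.py; python3 st.py 0.5997 -0.1845
```

```text
caps -0.0296 0.033 bub -0.0016 wc -0.0 => offset mm -3.35
caps -0.0296 0.033 bub -0.0017 wc -0.0 => offset mm -3.44
caps -0.0296 0.033 bub -0.0018 wc -0.0001 => offset mm -3.49
mean -3.428449688560699
14.8833 [ 0.5997 -0.1862  0.0437] heading 97.67 tilt [-0.0108 -0.0028] F [-7.9  1.9 20.9] M [0.84 1.84 0.08] gap 0.036119120606771284
grip pt [ 0.5992 -0.187   0.0937] shift tool [ 0.0024  0.0008 -0.    ]
```

The bubble is 3.4 mm toward the hinge, so I'll turn back clockwise about 15° and ease the push slightly. That takes up part of the offset through less stop yield.

```bash
python3 -m inch '[[[0,-0.001,0.0025],5],[[0,-0.001,0.002],10],[[0,-0.001,0.0018],15],[[0,-0.001,0.0018],15]]'
python3 -m inch '[[[0,-0.001,0.0023],0],[[0,-0.001,0.0023],0],[[0,-0.001,0.0023],0],[[0,-0.001,0.0023],0],[[0,-0.001,0.0023],0]]'
python3 -m inch '[[[0,0,0.0023],0],[[0,0,0.0023],0],[[0,0,0.0023],0],[[0,0,0.0023],0],[[0,0,0.0023],0]]'
python3 -m inch '[[[0,0,0.0023],0],[[0,0,0.0023],0],[[0,0,0.0023],0],[[0,0,0.0023],0],[[0,0,0.0023],0]]'
python3 -m inch '[[[0,0,0.0023],0],[[0,0,0.0023],0],[[0,0,0.0023],0],[[0,0,0.0023],0],[[0,0,0.0023],0]]'
python3 bub.py; python3 st.py 0.5997 -0.1845
```

```text
clock: 15.22
tcp_pos: [0.5994, -0.186, 0.0446]
orientation: [-0.002, 0.752, 0.659, -0.004]
wrist_force: [-6.5, 1.9, 18.3]
finger_gap: 0.0362
clock: 15.63
tcp_pos: [0.5994, -0.186, 0.0448]
orientation: [-0.001, 0.752, 0.659, -0.003]
wrist_force: [-5.0, 1.3, 16.2]
finger_gap: 0.0365
clock: 16.05
tcp_pos: [0.5996, -0.1861, 0.0448]
orientation: [0.0, 0.752, 0.659, -0.003]
wrist_force: [-6.6, 2.0, 17.3]
finger_gap: 0.0365
clock: 16.47
tcp_pos: [0.5997, -0.1861, 0.0447]
orientation: [0.001, 0.752, 0.659, -0.002]
wrist_force: [-6.8, 0.7, 17.4]
finger_gap: 0.0367
clock: 16.88
tcp_pos: [0.5997, -0.1861, 0.0447]
orientation: [0.001, 0.752, 0.659, -0.002]
wrist_force: [-6.3, 2.0, 17.4]
finger_gap: 0.0364
caps -0.0298 0.0329 bub 0.0012 wc -0.0002 => offset mm -0.3
caps -0.0298 0.0329 bub 0.0012 wc -0.0002 => offset mm -0.32
caps -0.0298 0.0329 bub 0.0012 wc -0.0002 => offset mm -0.31
mean -0.30906294694182435
17.0333 [ 0.5997 -0.1861  0.0447] heading 82.5 tilt [-0.0019 -0.0045] F [-6.8  1.8 17.9] M [0.77 1.74 0.11] gap 0.03615709593645381
grip pt [ 0.5985 -0.1865  0.0947] shift tool [ 0.0021  0.001  -0.    ]
```

Offset is −0.3 mm with a steady 17 N. One small trim and a final check by eye.

```bash
python3 -m inch '[[[0,0,0.0022],1.5],[[0,0,0.0022],1.5],[[0,0,0.0022],1.5],[[0,0,0.0022],1.5],[[0,0,0.0022],1.5]]'
python3 -m inch '[[[0,0,0.0023],0],[[0,0,0.0023],0],[[0,0,0.0023],0],[[0,0,0.0023],0],[[0,0,0.0023],0]]'
python3 -m inch '[[[0,0,0.0023],0],[[0,0,0.0023],0],[[0,0,0.0023],0],[[0,0,0.0023],0],[[0,0,0.0023],0]]'
python3 -m inch '[[[0,0,0.0023],0],[[0,0,0.0023],0],[[0,0,0.0023],0],[[0,0,0.0023],0],[[0,0,0.0023],0]]'
python3 bub.py; python3 st.py 0.5997 -0.1845
python3 - <<'E'
from h import *
c=cam('top');s=cam('side')
o=np.hstack([cv2.resize(c['image'][168:228,281:361],(480,360),interpolation=cv2.INTER_CUBIC),cv2.resize(s['image'][190:310,240:346],(318,360),interpolation=cv2.INTER_CUBIC)])
cv2.imwrite('pics/fin.png',o[:,:,::-1])
E
```

```text
clock: 17.45
tcp_pos: [0.5997, -0.1861, 0.0448]
orientation: [0.002, 0.76, 0.649, -0.002]
wrist_force: [-5.7, 1.0, 17.5]
finger_gap: 0.0362
clock: 17.87
tcp_pos: [0.5997, -0.1861, 0.0448]
orientation: [0.002, 0.761, 0.649, -0.002]
wrist_force: [-7.3, 0.6, 18.7]
finger_gap: 0.0363
clock: 18.28
tcp_pos: [0.5998, -0.1861, 0.0448]
orientation: [0.003, 0.761, 0.649, -0.001]
wrist_force: [-6.6, 1.2, 17.3]
finger_gap: 0.0362
clock: 18.7
tcp_pos: [0.5998, -0.1861, 0.0448]
orientation: [0.003, 0.761, 0.649, -0.001]
wrist_force: [-6.3, 1.1, 17.5]
finger_gap: 0.0364
caps -0.0298 0.0328 bub 0.0015 wc -0.0002 => offset mm 0.01
caps -0.0298 0.0328 bub 0.0015 wc -0.0002 => offset mm 0.01
caps -0.0298 0.0329 bub 0.0015 wc -0.0002 => offset mm 0.01
mean 0.007927213839088962
18.85 [ 0.5998 -0.1861  0.0448] heading 80.97 tilt [ 0.0025 -0.0059] F [-7.   0.9 18.5] M [ 0.85  1.88 -0.01] gap 0.03635233878543167
grip pt [ 0.5984 -0.1864  0.0948] shift tool [ 0.0021  0.001  -0.    ]
```

View pics/fin.png

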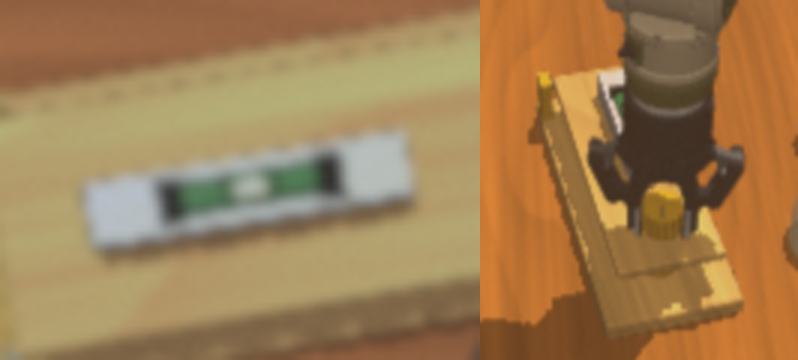

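The bubble (crop 251,187) sits midway between the vial's end caps (170 and 331), and the gripper holds the knob with the platform down. I'm handing in.

```bash
python3 -c "
from workcell import env
print(env.hand_in())"
```

```text
the job is handed in; nothing more can be done
None
```

The spirit level is lying lengthways on the platform and released. The arm is still holding the brass knob, pressing the platform onto its stop with the bubble centred. I handed in at about 19 s.

**Last checks**
- **Bubble:** the top camera put it 0.01 mm from the middle of the vial, the same in three readings. I used the vial's end caps as the reference because the two black lines were too faint to measure.
- **Press:** about 18 N down at the knob, with the height steady at 44.8 mm. I judged the foot fully down from the force rising sharply once the height stopped falling; I had no direct reading of the platform joint.
- **Level position:** about 2 mm from the marked spot and within 1° of the platform's line, measured just after I let go of it.
- **Bystanders:** I saw none of them touched, but I did not measure their positions afterwards.

**What disagreed**
- **Fingertips:** the real fingertips sit about 32 mm behind the reported tool point. My first grasp closed on air just above the level; the level did not move, and I allowed for the offset afterwards.
- **Knob grip:** the fingers read 36 mm on the 40 mm knob, though the picture showed a square grip and the knob turned with the fingers.
- **Knob turn:** 28° anticlockwise overshot by 3.4 mm of bubble travel, so I turned it back about 16.5°. The net turn of about 0.2 rad is less than the 0.5 to 1.3 rad the brief gave. I did not track down why.
- **Sideways push:** about 7 N remained on the wrist at the end.

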